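# Comb the test rods into their grooved tray

### The arm

A 6-joint arm with a two-finger parallel gripper is mounted at the origin on the work surface. World frame = base frame: x ahead of the robot, y to its left, z up, the work surface at z = 0. Lengths are in m, angles in degrees, forces in N, time in s.
With the tool pointing down it reaches from about 0.375 to 0.75 m from the base axis. Payload 9 kg.
Tool frame: the origin (TCP) lies where the fingers leave the gripper's body, on its centre line; the fingertips stand 73 mm ahead of it and the grasp point (between the pads) lies 54 mm ahead of it (robot.tip_reach is the distance from the TCP to the fingertips, in m); z points along the fingers, y is the line along which they close (so a half turn about z gives the same grasp; the last joint's range is limited). The gripper opens to 85 mm and grips with 20 to 120 N. Pads are 22 mm wide; open, the fingers measure 114 mm over their backs; the gripper's body (76 mm by 85 mm) begins 54 mm behind the grasp point. The pads swing forward as they close: fully open they stand 13 mm farther back than shut.
Start: joints at [62.928, 5.964, 5.575, 89.605, 0, 77.527], TCP at [0.151, 0.581, 0.304] pointing down, gripper open.
Joint ranges: [-171.21, 171.21], [-48.23, 106.86], [-62.78, 66.21], [-105.2, 120.99], [-86.42, 89.51], [-180, 180]. Speed limits (degrees/s): [127.2, 127.2, 147.25, 180, 180, 180].

### API

Orientations are given as [roll, pitch, yaw] about the fixed x, y, z axes, in that order (R = Rz(yaw) Ry(pitch) Rx(roll)).
In Python, from plant import robot gives the robot as it stands. Calls block until the motion is done:
- robot.move_pose(position, orientation): joint-space move of the TCP to a pose.
- robot.line_to(position, vel=0.15, rotation=None, guard=None): straight line of the TCP; rotation=None keeps the orientation; vel is the mean speed in m/s. With guard (N) it stops when the force on the tool has changed by that much, and returns True; else False.
- robot.goto_joints(angles): joint-space move.
- robot.set_gripper(opening): finger opening in m; the grip force is fixed at half the most; returns when the fingers have stopped.
- robot.pause(seconds).
- robot.ik(position, orientation): joint angles nearest the present ones, or None.
- robot.observe(): the state.
- robot.grab_frame(name): name is "side" or "top"; returns the picture (384x512x3 uint8, blue, green, red); there is no depth.
- robot.get_calibration(name): a dict with "vertical_fov" (degrees; the focal length in pixels is half the picture's height over the tangent of half this angle, whatever the lens; pixels are square), "cx", "cy" (the principal point, pixels), "rvec" (rotation vector, rad) and "tvec" (3), from world to camera coordinates, as OpenCV has them. Camera axes: x right, y down, z forward; pixel columns grow to the right and rows downward; lengths in m; the calibration is good to about 2 mm. A picture is of the moment at which its call begins. get_calibration takes no time and is no camera call.
A pose or a line that the arm cannot do raises robot.IKError and nothing moves.
- robot.job_done(): hands the job in; it is judged then, once.
The state is a dict: "time": time; "q": joint angles; "qvel": joint speeds; "joint_torque": joint torques, N m; "tool_pos": TCP position; "tcp_rot": TCP orientation; "ft_force": force on the tool from outside, world axes, zero at the start; "torque": the same for the moment, N m; "gripper_width": finger opening in m; "gripper_force": force on a finger pad.
Only numpy, scipy, OpenCV 4.12 (cv2) and the standard library are available. Lean on these libraries where they do the work, as an engineer would, in place of code of your own. Each camera call takes 0.05 s, during which the arm holds its last target. There are 200 camera calls.

### The job

The five aluminium test rods lie in a criss-cross heap on the grooved tray. Take the small rake from its stand and comb with it, without touching the rods with the gripper, until every rod lies down in a groove of its own; then put the rake back on its stand as you found it, handle in the notch and tines on the plate, and let go. Do not disturb the other things on the bench.

Things in the scene. Friction and masses are not known exactly. Their poses are not given: they have to be found in the camera images.
- tray: Fixed grooved tray of slippery grey plastic, 177 (x) x 160 (y) mm, origin under its centre on the bench. Seven grooves along its own y, centred at x = -69, -46, -23, 0, 23, 46, 69 mm, each 15 wide, 144 long, floor 8 mm above the bench; round-topped ridges 8 mm wide between. Walls all round, 8 mm thick: at the x ends 26 mm high, inner faces at x = +-80.5 mm (a 4 mm ledge at ridge height before them); at the y ends 33 mm high, inner faces at y = +-72 mm.
- tray_ridges (a point): Centre of the tray at the height of the ridge tops, 21 mm above the bench. A rod in a groove has its centre 7 mm below this and its top 1 mm below it, so the rake can pass over it; a rod lying on the ridges has its centre 6 mm above, one across other rods 18 mm above.
- stand: Fixed aluminium rake stand, origin on the bench below the place of the rake's origin. Base plate 6 mm thick, from x = -105 to 55 and y = -67 to 67 mm; notched post at x = -80 mm. With the rake on it, rake x = stand x, the handle lies in the notch, the tines stand on the plate, and the rake's origin is 62 mm above the stand's origin.
- stand_notch (a point): Middle of the notch floor, 52 mm above the bench. The post is 12 mm thick (x) and 60 mm wide (y); the notch is 30 mm wide, its cheeks rise 18 mm above the floor.
- rake: The rake, about 160 g. Origin on the axis of its handle 25 mm behind the head, a good place to grip. Handle: black rubber-covered bar along the rake's own x from x = -100 to 30 mm, 18 mm wide (y), 20 mm high (z). Head: steel bar at x = 25 mm, 112 mm long (y), 10 mm thick (x), z = -16 to 0 mm, carrying the tines.
- rake_tips (a point): Middle of the row of tine tips, at x = 25, z = -56 mm from the rake's origin. Seven flat tines, 8 mm wide (y), 6 mm thick (x), 8 mm apart: rods cannot pass between them. Hard pushes (over some 10 N at the tips) can tilt the handle in the grip: hold it firmly, sweep slowly just over the ridges.
- rod1: A plain aluminium rod with round ends, 110 mm long, 12 mm diameter, about 34 g, one of five alike. Origin at its centre; its own y axis runs along its length. Smooth; it rolls freely.
- rod2: A plain aluminium rod with round ends, 110 mm long, 12 mm diameter, about 34 g, one of five alike. Origin at its centre; its own y axis runs along its length. Smooth; it rolls freely.
- rod3: A plain aluminium rod with round ends, 110 mm long, 12 mm diameter, about 34 g, one of five alike. Origin at its centre; its own y axis runs along its length. Smooth; it rolls freely.
- rod4: A plain aluminium rod with round ends, 110 mm long, 12 mm diameter, about 34 g, one of five alike. Origin at its centre; its own y axis runs along its length. Smooth; it rolls freely.
- rod5: A plain aluminium rod with round ends, 110 mm long, 12 mm diameter, about 34 g, one of five alike. Origin at its centre; its own y axis runs along its length. Smooth; it rolls freely.
- gauge: Fixed dial gauge stand that stands between tray and rake stand: dark base 110 (x) x 56 (y) x 20 mm, steel column 16 mm in diameter at x = +30 mm, 170 mm high, with an arm and a white 40 mm dial over the base. Origin under the base's centre.
- jar: Loose bystander: small jar, 38 mm diameter, 70 mm high, beside the rake stand. Origin under its centre. Leave alone.
- weight: Loose bystander: brass weight, 36 mm diameter, 54 mm high, beside the tray. Origin under its centre. Leave alone.
- beaker: Loose bystander: glass beaker, 68 mm diameter, 95 mm high. Origin under its centre. Leave alone.
- driver: Loose bystander: screwdriver lying to the left. Leave alone.
- case: Loose bystander: black case 150 x 90 x 35 mm lying to the right. Origin under its centre. Leave alone.
- brush: Loose bystander: brush lying to the right. Leave alone.
There are look-alikes about, which are no part of the job. What is shaped like the tray but orange is not meant.

How it is judged:
By the outcome, as a careful person would: the job done as asked, in the order asked, and still so for the second after the job is handed in, with the robot touching nothing.
It also fails if it takes over 72 s, if anything falls off the work surface, if the arm or the gripper's body presses on something with over 40 N, if the wrist force passes 120 N, or if a joint passes its speed limit or range.

## Working session

There is one attempt and no reset: what is moved stays moved. The work goes in short steps, each a Python script; the robot and the scene stay as the last script left them, time stands still between calls to the robot, and variables do not carry over. Pictures are saved under pics/ and viewed, at most 10 in all, crops included, and the job is handed in when it is done.

```bash
mkdir -p pics; ls
python3 - <<'E'
from plant import robot
import cv2
for n in("top","side"):
    cv2.imwrite(f"pics/{n}0.png",robot.grab_frame(n)); print(n,robot.get_calibration(n))
print(robot.observe())
E
```

```text
pics
top {'vertical_fov': 57.66836217596911, 'cx': 253.3842698285007, 'cy': 192.77209292396245, 'rvec': array([ 2.156405  , -2.09325555,  0.20685026]), 'tvec': array([-0.03085991,  0.47341416,  1.18296334])}
side {'vertical_fov': 44.57445777040442, 'cx': 259.7404221790624, 'cy': 190.75234310197996, 'rvec': array([ 2.29234948, -0.80335444,  0.32102695]), 'tvec': array([-0.3712641 ,  0.27353949,  1.20922063])}
{'time': 0.1, 'q': array([6.29281245e+01, 5.99578547e+00, 5.53271654e+00, 8.96029896e+01,
       7.22092186e-04, 7.75280910e+01]), 'qvel': array([-0.01209996, -0.12131494,  0.12631213, -0.1397268 , -0.11754784,
       -0.08519618]), 'joint_torque': array([ 7.66128738e-03, -5.58207679e+01,  5.04720211e+01,  1.27859131e-02,
       -2.10574785e-04,  8.93771414e-06]), 'tool_pos': array([0.15112399, 0.58045401, 0.30320555]), 'tcp_rot': array([-1.79935656e+02, -1.49711196e-02,  1.65400025e+02]), 'ft_force': array([-1.28380546, -0.10806768,  0.41303189]), 'torque': array([-0.0063681 , -0.00562469,  0.02183931]), 'gripper_force': 0.0, 'gripper_width': 0.08505277346693574}
```

View pics/top0.png

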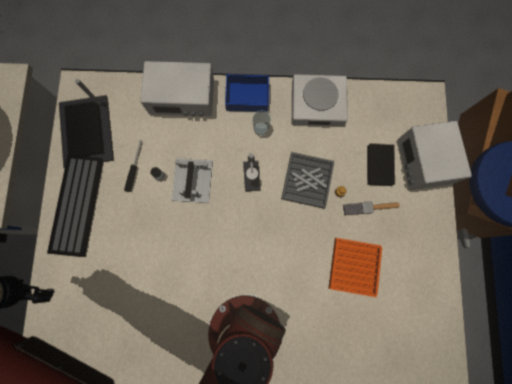

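View pics/side0.png

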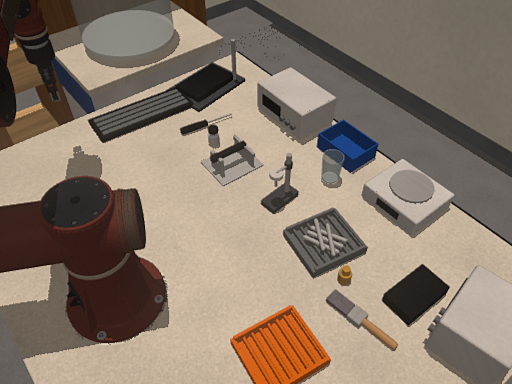

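Top view: grey tray at (308,180) with the white rods on it; the rake lies on its stand at (193,181); gauge at (252,172), jar (157,173), weight (341,191). Tray candidates are the grey square one at (308,180), the orange one at (356,267) and the long dark rack at (75,207). The grey square one fits, being grey, square, 7-grooved and holding rods. I'll confirm with an enlarged crop.

```bash
cat > h.py <<'E'
import numpy as np, cv2
from plant import robot
def cam(n):
    c=robot.get_calibration(n); R=cv2.Rodrigues(np.array(c["rvec"]))[0]; f=192/np.tan(np.radians(c["vertical_fov"]/2))
    return R,np.array(c["tvec"]),f,c["cx"],c["cy"]
def ray(n,uv):
    R,t,f,cx,cy=cam(n); uv=np.atleast_2d(uv).astype(float)
    d=np.c_[(uv[:,0]-cx)/f,(uv[:,1]-cy)/f,np.ones(len(uv))]@R
    return -R.T@t,d
def plane(n,uv,z):
    o,d=ray(n,uv); return o+d*((z-o[2])/d[:,2])[:,None]
def proj(n,P):
    R,t,f,cx,cy=cam(n); p=np.atleast_2d(P)@R.T+t
    return np.c_[f*p[:,0]/p[:,2]+cx,f*p[:,1]/p[:,2]+cy]
E
python3 - <<'E'
from h import *
t=cv2.imread("pics/top0.png"); s=cv2.imread("pics/side0.png")
a=cv2.resize(t[142:222,140:350],(800,305),interpolation=cv2.INTER_CUBIC)
b=cv2.resize(s[195:285,270:390],(390,292),interpolation=cv2.INTER_CUBIC)
c=cv2.resize(s[115:205,180:300],(390,292),interpolation=cv2.INTER_CUBIC)
out=np.zeros((600,800,3),np.uint8); out[:305]=a; out[308:600,:390]=b; out[308:600,405:795]=c
cv2.imwrite("pics/crop1.png",out)
for n,uv in dict(tray=(308,180),stand=(193,181),gauge=(252,172),jar=(157,175),weight=(341,191)).items(): print(n,plane("top",uv,0.02))
E
```

```text
tray [[ 0.53199316 -0.21328983  0.02      ]]
stand [[0.51546545 0.20235599 0.02      ]]
gauge [[ 0.55552847 -0.00959945  0.02      ]]
jar [[0.53367721 0.33378019 0.02      ]]
weight [[ 0.49500109 -0.33232331  0.02      ]]
```

View pics/crop1.png

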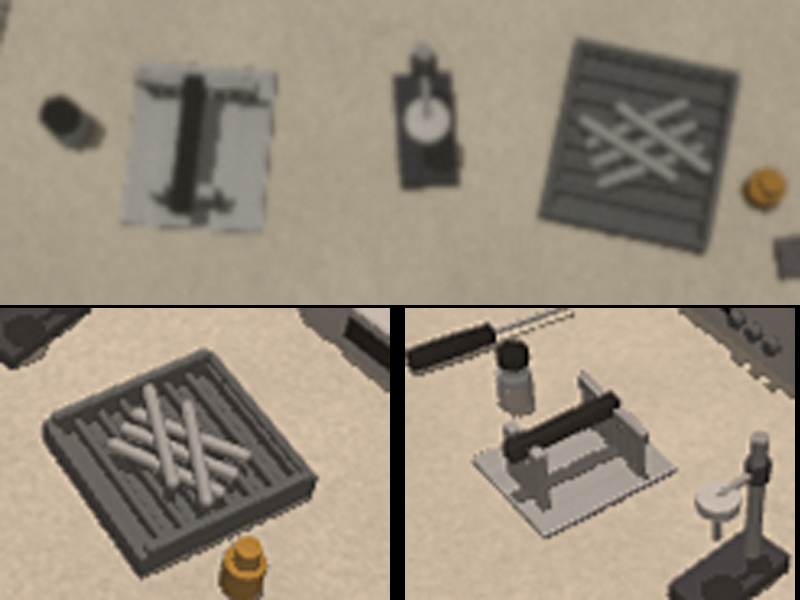

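The crop confirms it: grey seven-groove tray with three lower rods and two crossing on top. The rake's handle end sits in the notch on the near side, with the head toward +x. Next I measure poses.

Run:
```python
from h import *
np.set_printoptions(precision=4,suppress=True)
t=cv2.imread("pics/top0.png"); hsv=cv2.cvtColor(t,cv2.COLOR_BGR2HSV)
print("hsv tray,plate,bench,rod,handle",hsv[160,296],hsv[195,180],hsv[210,230],hsv[178,300],hsv[180,190])
def big(m,roi):
    mm=np.zeros_like(m); x0,y0,x1,y1=roi; mm[y0:y1,x0:x1]=m[y0:y1,x0:x1]
    c=max(cv2.findContours(mm,cv2.RETR_EXTERNAL,cv2.CHAIN_APPROX_NONE)[0],key=cv2.contourArea); return cv2.convexHull(c)[:,0].astype(np.float32)
m=(hsv[...,1]<45).astype(np.uint8)*255
for n,roi,zs in(("tray",(275,145,335,215),(0,.033)),("stand",(165,150,222,212),(.006,.006))):
    h=big(m,roi); mid=h.mean(0)
    z=np.where(h[:,0]<mid[0],zs[0],zs[1])
    w=np.array([plane("top",p,zz)[0] for p,zz in zip(h,z)])
    r=cv2.minAreaRect((w[:,:2]*1000).astype(np.float32)); print(n,mid,len(h),r)
# handle axis: dark pixels in the stand region, both views
d=(hsv[...,2]<50).astype(np.uint8); ys,xs=np.nonzero(d[158:205,180:205]); 
p=np.c_[xs+180,ys+158]; w=plane("top",p,.072)[:,:2]*1000
print("handle",len(p),cv2.minAreaRect(w.astype(np.float32)),cv2.fitLine(w.astype(np.float32),cv2.DIST_HUBER,0,.01,.01).ravel())
v=hsv[158:210,165:222]; 
print(v[...,1][::3,::2]); print(v[...,2][::2,::2])
```

```text
hsv tray,plate,bench,rod,handle [18 16 78] [ 22  21 135] [ 19  47 170] [ 20  18 127] [17 42 43]
tray [309.9445 177.2778] 18 ((539.5625, -213.52862548828125), (167.21417236328125, 192.55783081054688), 77.80827331542969)
stand [191.8235 179.7647] 17 ((524.0394897460938, 209.46917724609375), (143.1603240966797, 171.55686950683594), 88.28565979003906)
handle 145 ((509.4543762207031, 208.03012084960938), (16.284141540527344, 118.09232330322266), 87.28597259521484) [  0.9986  -0.0538 508.5384 207.3821]
[[45 49 46 47 48 46 26 28 30 36 39 40 42 42 42 45 44 44 46 46 48 46 48 48
  48 47 47 47 44]
 [46 49 45 48 47 39 20 18 16 20 18 19 23 20 19 18 17 18 16 18 16 17 19 27
  44 48 46 47 47]
 [47 46 46 45 48 39 23 26 24 21 20 21 41 47 29 16 15 19 18 22 19 17 18 21
  48 47 48 46 48]
 [48 47 48 47 47 34 18 19 20 25 24 22 44 36 40 21 28 25 27 25 33 22 19 23
  47 47 47 47 46]
 [47 47 46 48 47 22 16 17 15 16 18 25 36 43 29 22 21 19 16 20 16 20 19 30
  45 47 48 47 48]
 [51 46 48 46 46 21 17 19 18 16 14 23 49 36 22 22 20 14 17 18 16 17 18 38
  45 49 47 46 46]
 [46 49 50 47 40 22 19 17 19 19 18 29 42 43 24
[... 3505 characters left out ...]
149 152 148 142 117 100  84  78  83 136 130 129
  147 152 153 152 146 165 164 163 165 166 169]
 [168 173 171 153 134 142 146 156 149 140 141 140 129  90  96 143 151 148
  150 152 153 151 158 165 165 167 163 166 168]
 [170 171 170 165 164 166 167 165 154 146 147 149 151 153 159 152 145 130
  129 134 142 141 159 165 166 167 167 165 166]
 [166 170 170 170 169 169 169 166 167 166 168 170 170 167 167 163 162 162
  163 160 160 162 167 163 167 170 167 169 169]
 [169 169 169 168 170 170 170 170 164 166 168 170 170 168 166 165 165 168
  166 165 163 168 169 164 166 167 169 168 169]
 [169 171 166 167 168 170 167 167 165 164 165 168 169 167 166 167 169 171
  168 169 167 165 167 167 168 166 165 166 168]]
```

Run:
```python
from h import *
np.set_printoptions(precision=4,suppress=True)
t=cv2.imread("pics/top0.png"); s=cv2.imread("pics/side0.png")
def hull(n,img,roi,thr,vmax=256):
    hsv=cv2.cvtColor(img,cv2.COLOR_BGR2HSV)
    m=((hsv[...,1]<thr)&(hsv[...,2]<vmax)).astype(np.uint8); mm=np.zeros_like(m); x0,y0,x1,y1=roi; mm[y0:y1,x0:x1]=m[y0:y1,x0:x1]
    mm=cv2.morphologyEx(mm,cv2.MORPH_OPEN,np.ones((3,3)))
    return cv2.convexHull(max(cv2.findContours(mm,0,1)[0],key=cv2.contourArea))[:,0].astype(np.float32)
for thr in(30,36):
    h=hull("top",t,(275,145,335,215),thr); mid=h.mean(0)
    w=np.array([plane("top",p,.0 if p[0]<mid[0] else .033)[0] for p in h]); print("tray",thr,cv2.minAreaRect((w[:,:2]*1000).astype(np.float32)))
    h=hull("top",t,(165,150,222,212),thr); w=plane("top",h,.006); print("stand",thr,cv2.minAreaRect((w[:,:2]*1000).astype(np.float32)))
# side view: handle (dark) outline at top height
hs=cv2.cvtColor(s,cv2.COLOR_BGR2HSV); m=((hs[...,2]<60)).astype(np.uint8); m[:, :205]=0;m[:,250:]=0;m[:140]=0;m[163:]=0
ys,xs=np.nonzero(m); w=(plane("side",np.c_[xs,ys],.065)[:,:2]*1000).astype(np.float32); print("handle side",len(xs),cv2.minAreaRect(w))
for n,img in(("top",t),("side",s)):   # predicted tray/stand points for check
    pass
print(proj("side",[[.549,.207,.062],[.45,.21,.062],[.58,.205,.062]]))
```

```text
tray 30 ((536.66748046875, -211.89599609375), (155.43853759765625, 182.01065063476562), 78.34724426269531)
stand 30 ((522.7679443359375, 209.42532348632812), (132.73240661621094, 158.35365295410156), 87.84497833251953)
tray 36 ((536.503662109375, -212.15054321289062), (157.6658477783203, 185.05007934570312), 78.33544921875)
stand 36 ((522.2681884765625, 209.1651611328125), (134.07272338867188, 161.33053588867188), 87.91970825195312)
handle side 239 ((512.0062255859375, 206.2137451171875), (31.171428680419922, 133.86328125), 87.64556884765625)
[[237.1279 147.0197]
 [211.22   159.8026]
 [245.1552 143.3303]]
```

Run:
```python
from h import *
np.set_printoptions(precision=4,suppress=True)
# refined tray pose by sides
t=cv2.imread("pics/top0.png"); hsv=cv2.cvtColor(t,cv2.COLOR_BGR2HSV)
m=(hsv[...,1]<33).astype(np.uint8); mm=np.zeros_like(m); mm[145:215,275:335]=m[145:215,275:335]; mm=cv2.morphologyEx(mm,cv2.MORPH_OPEN,np.ones((3,3)))
h=max(cv2.findContours(mm,0,cv2.CHAIN_APPROX_NONE)[0],key=cv2.contourArea)[:,0]
o,_=ray("top",(0,0)); print("cam",o)
c=np.array([.5365,-.212]);a=np.radians(-11.7); ux=np.array([np.cos(a),np.sin(a)]);uy=np.array([-ux[1],ux[0]])
w0=plane("top",h,.015)[:,:2]-c
for nm,u,v,rim,half in(("x",ux,uy,.026,.0885),("y",uy,ux,.033,.080)):
  for s in(1,-1):
    sel=(np.abs(w0@v)<.055)&(s*(w0@u)>.06)
    z=rim if s*((o[:2]-c)@u)<half else 0
    p=plane("top",h[sel],z)[:,:2]-c; k=np.polyfit(p@v,p@u,1); print(nm,s,z,"offset mm",np.median(p@u)*1000,"slope deg",np.degrees(np.arctan(k[0])))
yaw=177.6; P=np.array([.5475,.207])
robot.move_pose([*P,.30],[180,0,yaw]); robot.line_to([*P,.116],vel=.15)
st=robot.observe(); print(st["tool_pos"],st["ft_force"])
robot.set_gripper(0.0); st=robot.observe(); print(st["time"],st["tool_pos"],st["tcp_rot"],st["gripper_width"],st["gripper_force"],st["ft_force"])
b=[cv2.resize(robot.grab_frame(n)[r[1]:r[1]+90,r[0]:r[0]+120],(400,300),interpolation=cv2.INTER_CUBIC) for n,r in(("side",(180,95)),("top",(140,130)))]
cv2.imwrite("pics/grip.png",np.hstack(b))
```

```text
cam [ 0.244  -0.0133  1.2509]
x 1 0.026 offset mm 81.50567486794317 slope deg -0.6161692725406841
x -1 0 offset mm -84.29095509557996 slope deg -0.9481356085579563
y 1 0 offset mm 75.87691730621549 slope deg 0.8742079851457344
y -1 0.033 offset mm -75.52873619312062 slope deg 0.9665171647875825
[0.5481 0.2071 0.1171] [ 0.2225  0.2799 -0.352 ]
4.075 [0.5477 0.207  0.1163] [179.9925   0.0283 177.5957] 0.01683771612436868 59.742382764816284 [-0.0077 -0.3106  2.8623]
```

View pics/grip.png

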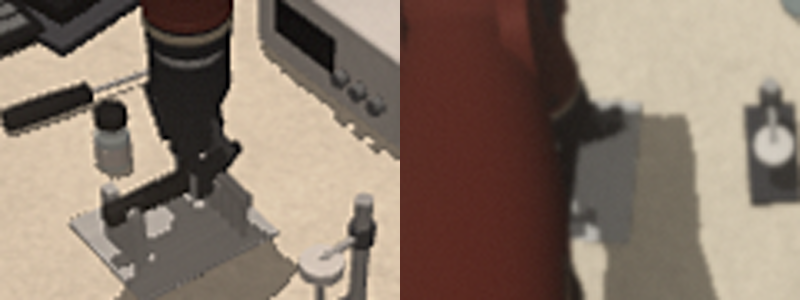

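Rake gripped (width 16.8 mm, on centre). Next: carry it over the gauge and do the first sweep, from the -x side.

```bash
cat >> h.py <<'E'
C=np.array([.5351,-.2117]); YAW=-10.85
def tcp(x,y,tipz,yaw=0):   # tray frame mm (tips middle), tip height above ridges mm
    a=np.radians(YAW); R=np.array([[np.cos(a),-np.sin(a)],[np.sin(a),np.cos(a)]])
    b=np.radians(YAW+yaw); p=C+R@np.array([x,y])/1000-.025*np.array([np.cos(b),np.sin(b)])
    return [*p,.021+tipz/1000+.1103]
def stroke(x0,x1,y=0,h=1.4,vel=.035,guard=None):
    robot.line_to(tcp(x0,y,45),vel=.25); robot.line_to(tcp(x0,y,h),vel=.12)
    g=robot.line_to(tcp(x1,y,h),vel=vel,guard=guard); s=robot.observe()
    print("stroke",x0,x1,g,"t",round(s["time"],2),"err",np.round((s["tool_pos"]-tcp(x1,y,h))*1000,1),"F",np.round(s["ft_force"],1)); return g
def look(tag):
    robot.line_to([*np.array(robot.observe()["tool_pos"][:2]),.26],vel=.25)
    robot.move_pose([.50,.08,.34],[180,0,175])
    for n in("top","side"): cv2.imwrite(f"pics/{n}_{tag}.png",robot.grab_frame(n))
    t=cv2.imread(f"pics/top_{tag}.png");s=cv2.imread(f"pics/side_{tag}.png")
    cv2.imwrite(f"pics/c_{tag}.png",np.hstack([cv2.resize(t[145:217,272:344],(400,400),interpolation=2),cv2.resize(s[200:285,280:365],(400,400),interpolation=2)]))
    print("t",robot.observe()["time"])
E
python3 - <<'E'
from h import *
robot.line_to([.5477,.207,.33],vel=.25); print(robot.observe()["gripper_width"],robot.observe()["ft_force"])
robot.move_pose([*tcp(-66,0,0)[:2],.33],[180,0,YAW+180])
robot.line_to(tcp(-66,0,45),vel=.25)
stroke(-66,30,guard=20)
look("s1")
E
```

```text
0.017227337218974497 [ 0.37411959 -0.12959812 -1.46820032]
stroke -66 30 False t 11.14 err [-0.1  0.  -0. ] F [-0.2  0.1 -1.1]
t 13.0667
```

View pics/c_s1.png

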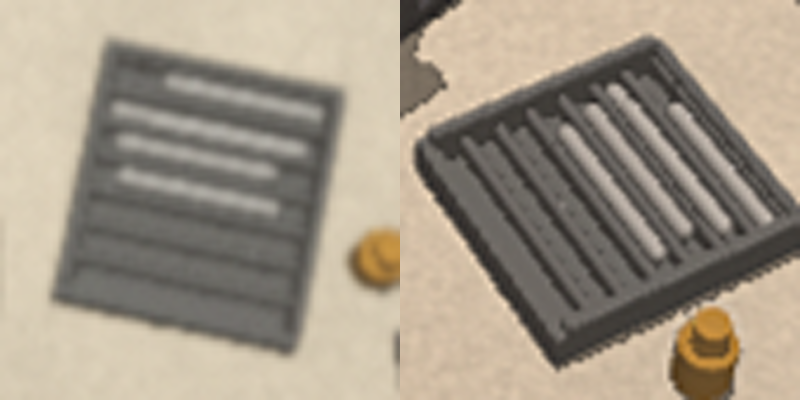

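The first sweep went well: four stripes are visible, and the second from the top in the top view (112–308, 125) looks too long, so two rods may be there. I'll measure the stripes in the tray frame in both views.

```bash
cat >> h.py <<'E'
def rods(tag):
    a=np.radians(YAW); R=np.array([[np.cos(a),-np.sin(a)],[np.sin(a),np.cos(a)]])
    for n in("top","side"):
        im=cv2.imread(f"pics/{n}_{tag}.png"); g=cv2.cvtColor(im,cv2.COLOR_BGR2GRAY); sat=cv2.cvtColor(im,cv2.COLOR_BGR2HSV)[...,1]
        xs,ys=np.meshgrid(np.arange(512),np.arange(384)); p=np.c_[xs.ravel(),ys.ravel()]
        w=((plane(n,p,.018)[:,:2]-C)@R*1000); ins=((abs(w[:,0])<80)&(abs(w[:,1])<72)).reshape(384,512)
        m=((g>105)&(sat<40)&ins).astype(np.uint8)
        k,l,st,_=cv2.connectedComponentsWithStats(m,connectivity=8)
        for i in range(1,k):
            if st[i,4]<12: continue
            q=w[(l==i).ravel()].astype(np.float32); print(n,st[i,4],"x %.1f"%q[:,0].mean(),"y %.0f..%.0f"%(q[:,1].min(),q[:,1].max()),"w(x) %.1f"%np.ptp(q[:,0]),"slope %.1f"%np.degrees(np.polyfit(q[:,1],q[:,0],1)[0]))
E
python3 -c "
from h import *
rods('s1')"
```

```text
top 150 x 68.0 y -71..66 w(x) 19.3 slope -1.3
top 480 x 21.6 y -65..70 w(x) 62.9 slope 0.7
top 92 x -27.5 y -62..64 w(x) 13.2 slope -0.0
top 93 x -49.9 y -63..63 w(x) 11.3 slope 0.2
top 125 x -74.0 y -68..71 w(x) 12.4 slope 0.1
side 136 x 71.0 y -70..70 w(x) 19.7 slope -2.4
side 446 x -14.1 y -70..69 w(x) 141.0 slope -0.6
side 125 x 25.1 y -48..69 w(x) 17.1 slope -1.2
side 124 x 2.7 y -54..55 w(x) 11.0 slope 0.1
side 13 x -22.2 y 27..60 w(x) 3.1 slope 0.1
```

```bash
sed -i 's/def rods(tag):/def rods(tag,th={"top":125,"side":150}):/; s/(g>105)/(g>th[n])/' h.py; python3 -c "
from h import *
rods('s1'); print(); rods('s1',{'top':118,'side':135})"
```

```text
top 84 x 69.7 y -68..34 w(x) 11.2 slope 0.3
top 109 x 43.2 y -61..66 w(x) 12.3 slope 0.4
top 84 x 23.9 y -46..59 w(x) 10.8 slope -0.1
top 88 x 0.7 y -51..54 w(x) 11.1 slope 0.2
side 89 x 48.8 y -56..65 w(x) 8.2 slope -0.3
side 76 x 27.0 y -45..59 w(x) 7.0 slope 0.1
side 70 x 73.1 y -62..35 w(x) 7.1 slope 0.1
side 79 x 4.0 y -52..51 w(x) 7.3 slope 0.0

top 96 x 69.7 y -68..38 w(x) 12.5 slope 0.3
top 125 x 42.7 y -64..67 w(x) 14.3 slope 0.3
top 95 x 23.7 y -46..59 w(x) 13.0 slope -0.5
top 98 x 0.6 y -51..54 w(x) 13.5 slope 0.3
side 104 x 48.1 y -56..66 w(x) 9.3 slope -0.4
side 91 x 26.3 y -47..59 w(x) 8.3 slope 0.2
side 86 x 72.4 y -63..36 w(x) 8.3 slope 0.1
side 92 x 3.4 y -53..51 w(x) 8.3 slope 0.1
```

Rods sit in grooves 0, 23, 46 and 69. The fifth is on top, in the valley next to the rod in groove 46 (long stripe at x≈43, y −64..67). I'll sweep it from the +x side back into empty groove −23.

Run:
```python
from h import *
robot.move_pose(tcp(61,0,60),[180,0,YAW+180])
stroke(61,-30,guard=20)
look("s2"); rods("s2")
```

```text
stroke 61 -30 False t 17.87 err [ 0.1 -0.  -0. ] F [ 0.2  0.2 -1.5]
t 19.75
top 84 x 69.7 y -68..34 w(x) 11.2 slope 0.3
top 89 x 43.8 y -38..67 w(x) 12.1 slope 0.3
top 87 x 20.6 y -46..58 w(x) 11.8 slope 0.1
top 91 x -2.4 y -51..54 w(x) 11.9 slope -0.1
top 94 x -25.7 y -59..45 w(x) 12.0 slope -0.4
side 69 x 47.8 y -36..65 w(x) 6.6 slope 0.3
side 68 x 24.4 y -46..57 w(x) 6.3 slope 0.0
side 69 x 73.2 y -62..35 w(x) 6.9 slope 0.1
side 74 x 1.2 y -53..51 w(x) 7.0 slope 0.1
side 82 x -22.2 y -60..44 w(x) 7.4 slope -0.3
```

View pics/c_s2.png

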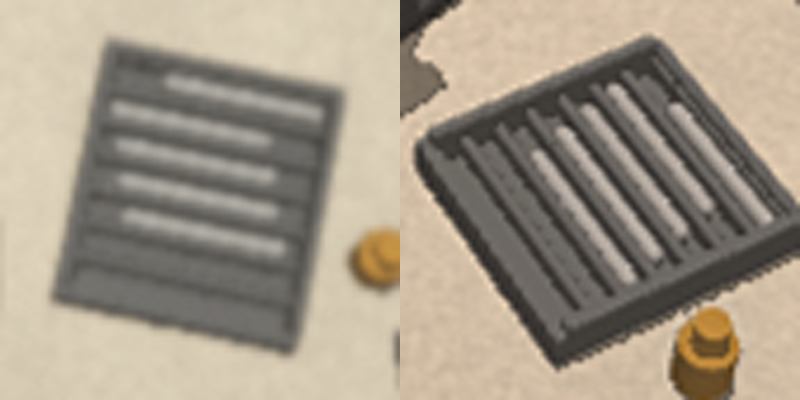

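All five rods are down in their own grooves (−23, 0, 23, 46, 69). Stripe widths match, and the top-to-side offset is the same (~3.5 mm) for every rod, so all are at the same height. Now the rake goes back.

Run:
```python
from h import *
P=[.5477,.207]
robot.move_pose([*P,.33],[180,0,177.6]); robot.line_to([*P,.135],vel=.2); robot.line_to([*P,.1195],vel=.03,guard=8)
f0=robot.observe()["ft_force"]
g=robot.line_to([*P,.1155],vel=.01,guard=4); s=robot.observe(); print(g,s["tool_pos"],f0,s["ft_force"])
robot.set_gripper(.085); robot.pause(.2)
robot.line_to([*P,.25],vel=.1); robot.move_pose([.30,.40,.32],[180,0,165])
for n in("top","side"): cv2.imwrite(f"pics/{n}_end.png",robot.grab_frame(n))
t=cv2.imread("pics/top_end.png");s=cv2.imread("pics/side_end.png")
o=[cv2.resize(a,(400,300),interpolation=2) for a in(t[135:225,140:260],s[110:200,180:300],t[135:225,260:380],s[195:285,270:390])]
cv2.imwrite("pics/end.png",np.vstack([np.hstack(o[:2]),np.hstack(o[2:])])); rods("end"); print(robot.observe()["time"])
```

```text
True [0.5478779  0.20701066 0.11629569] [-0.37695052 -0.49981397 -1.67192312] [-0.27942775  0.0756915   4.77689305]
top 15 x -2.0 y -9..35 w(x) 4.0 slope -1.2
top 24 x -25.3 y -55..19 w(x) 4.4 slope 0.0
side 66 x 47.9 y -36..65 w(x) 6.2 slope 0.1
side 65 x 24.4 y -46..57 w(x) 6.3 slope -0.0
side 65 x 73.4 y -62..35 w(x) 6.4 slope 0.1
side 69 x 1.5 y -50..51 w(x) 6.4 slope 0.2
side 70 x -21.7 y -60..43 w(x) 6.6 slope 0.0
26.2167
```

View pics/end.png

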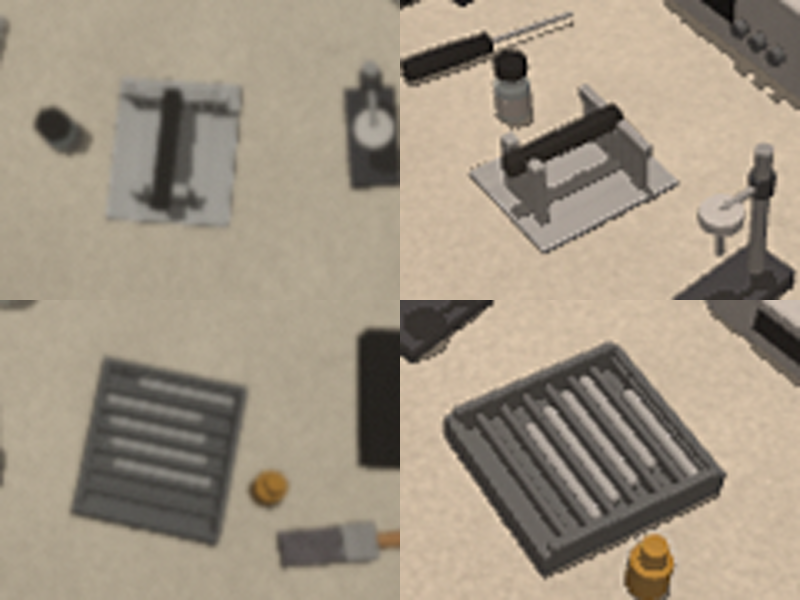

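The rake is back on its stand as found: handle in the notch (side crop 510,155) and tines on the plate. The rods lie in five grooves, and the jar, gauge and weight look unmoved.

```bash
python3 -c "
from plant import robot
print(robot.job_done())"
```

```text
the job is handed in; nothing more can be done
None
```

I combed all five rods into grooves of their own, put the rake back on its stand (handle in the notch, tines on the plate) and let go, and handed the job in at about 26 s of the 72 s allowed.

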